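# Swing the bread board home behind its latch

## Robot

A 6-joint arm with a two-finger parallel gripper is mounted at the origin on the work surface. World frame = base frame: x ahead of the robot, y to its left, z up, the work surface at z = 0. Lengths are in mm, angles in rad, forces in N, time in s.
With the tool pointing down it reaches from about 400 to 825 mm from the base axis. Payload 7 kg.
Tool frame: the origin (TCP) lies on the mounting face of the last link; the fingertips stand 178 mm ahead of it and the grasp point (between the pads) lies 159 mm ahead of it (ctrl.grip_depth is the z of the grasp point in the tool frame, in mm); z points along the fingers, y is the direction in which the jaws open and shut (so a half turn about z gives the same grasp; the last joint's range is limited). The gripper opens to 88 mm and grips with 3 to 60 N. Pads are 19 mm wide; open, the fingers measure 130 mm over their backs; the gripper's body (78 mm by 193 mm) begins 47 mm behind the grasp point.
Start: joints at [1.498, 0.359, 0.012, 0, -1.224, -0.288], TCP at [238.298, 631.514, 404.661] pointing down, gripper open.
Joint ranges: [-3.07, 3.07], [-1.43, 2.12], [-1.02, 1.25], [-3.03, 1.67], [-3.05, -0], [-3.03, 3.03]. Speed limits (rad/s): [2.39, 2.39, 3.01, 3.14, 3.14, 3.14].

## Interface

Orientations are given as a rotation vector (axis times angle).
In Python, from plant import get_state, imaging, ctrl gives the robot as it stands. The module is installed in compiled form; this text tells all that it offers.
- The arm moves only by the shell command python3 -m handwheel 'ROWS'. ROWS is JSON, a list that holds one entry, the list of rows, each a list of 7 numbers: the shift along the tool's x, y, z in units of 25 mm (1.0 is 25 mm), then the turn, a rotation vector about the tool's x, y, z in rad, then the closure, from -1 (fully open) to 1 (shut). In form: [[[dx, dy, dz, wx, wy, wz, gripper], ...]]. A call has 1 to 10 rows; each row shifts and turns the commanded pose from where the row before left it, along the tool's axes as they then stand; what a row does not reach is not made up. A row lasts 1/10 s, in which the tool goes at most 50 mm and 8.59 degrees, less where a joint would pass 70% of its speed; a pose out of reach is approached as far as the arm can. A call is refused whole if a number of a shift passes 1 or a number of a turn 0.15, either way. A call with a gripper value outside its range is refused whole. The fingers move at their own pace and stop on an object; the grip force is fixed at half the most. Time passes only in rows, so rows that do not move let the fingers close. It gives the time, the measured TCP pose, the force and the opening at its end, in the units of the state.
- get_state(): the state, without advancing time (a new reading comes with each control period).
- imaging.capture(name): name is "scene" or "top" or "wrist"; returns a dict with "image" (480x640x3 uint8, red, green, blue), "fx", "fy", "cx", "cy" (pixels), "R" (3x3) and "t" (3): a world point X has camera coordinates R X + t; the wrist camera has in their place "T_tool_cam" (4x4, takes a point from camera to tool coordinates, whose origin is the TCP and whose axes are the flange's). Camera axes: x right, y down, z forward; pixel columns grow to the right and rows downward; lengths in mm; the calibration is good to about 2 mm. A picture is of the moment at which its call begins: read the wrist's pose just before it. There is no depth.
- ctrl.sign_off(): hands the job in, once; it reports no verdict.
The state is a dict: "clock": time; "qpos": joint angles; "joint_velocities": joint speeds; "effort": joint torques, N m; "position": TCP position; "ee_rot": TCP orientation; "ft_force": force on the tool from outside, world axes, zero at the start; "torque": the same for the moment, N m; "opening": finger opening in mm.
Only numpy, scipy, OpenCV 4.12 (cv2) and the standard library are available. Lean on these libraries where they do the work, as an engineer would, in place of code of your own. Each camera call takes 0.05 s, during which the arm holds its last target.

## Task

Put the bread slicing station back in order: slide the safety tab off the latch, lift the latch fully, then, leaving the board's knob among its pins, swing the board round by pushing near its far end until its long edge lies flush against the back rail. The rail is clamped at a slightly different angle each day, so feel for it, lean on the board there with about 10 N for half a second (never slam or force it), and lower the latch fully again in front of the board. Keep the board flat on the table and leave the other kitchen things where they are.

Things in the scene. Friction and masses are not known exactly. Their poses are not given: they have to be found in the camera images.
- station: Steel slicing station, fixed, 355 mm long. Origin: the board's pivot, on the table, amid three pins (10 mm thick, 40 mm high, on a 4 mm plate of 88 mm). +x runs from pivot to latch, +y is the open front, z up. Back rail: a 210 mm bar, top 36 mm, face 30.5 mm from the pivot; clamped turned 0 to 0.22 rad clockwise from +x about the pivot: not reported, feel for it. Latch foot: x over 198 mm, 5 mm high.
- board: Loose wooden board, 0.3 kg, 26 mm thick. Origin: centre of its round 44 mm knob, at table level; the knob sits amid the pins, 1.5 mm play. +x points to its far end. Neck 22 mm wide; blade x = 50 to 178 mm, y = -30 to 30 mm. Starts turned 0.52 to 0.73 rad anticlockwise from the station's +x; home, its y = -30 mm edge lies on the rail, at 0 to 0.22 rad clockwise. Slides under a few N.
- board_far (a point): Middle of the board's far end, half-way up (board x = 178 mm, 13 mm up).
- latch (a joint): Height (m) of the latch: slides straight up; 0 lowered, 0.045 fully up; stays where left. About 6 N up, 3 N down. Cannot rise while the tab is on. Its blade (station x 165 to 220, y 33 to 43 mm; z 6 to 24 mm when lowered) stands in front of the far end of a parked board and bars its way; fully up its underside is at 51 mm and the board passes below.
- latch_grip (a point): Centre of the latch's grip, an upright black block 20 x 20 mm (sides along the station's axes), 40 mm high, on top of the latch; at (232, 38, 98) mm in the station's frame when lowered; rises with the latch. The guide cheeks around the latch are 62 mm high.
- tab (a joint): Travel (m) of the safety tab towards the rail (station -y): near 0 it lies over the latch (locked), 0.032 is the end of its travel; the latch is free beyond 0.024. Stays where left; needs 3 to 4 N. It slides on a grey housing (station x 266 to 308, y -30 to 58 mm, 58 mm high).
- tab_thumb (a point): Centre of the tab's upright thumb piece, 20 mm (x) x 8 mm (y) x 28 mm high, at (288, 38, 79) mm in the station's frame at tab = 0, shifting to -y with the tab. The tab's flat plate below it is 60 to 66 mm above the table.
- dish: Bystander: low white ceramic dish, 84 mm across, 38 mm high; origin at the centre of its underside.
- jar: Bystander: closed glass jar, 60 mm across, 75 mm high; origin at the centre of its underside.
- spatula: Bystander: spatula, 190 mm long, lying; origin at the centre of its underside.
- bowl: Bystander: steel bowl, 100 mm across, 50 mm high; origin at the centre of its underside.
- spoon: Bystander: spoon, 180 mm long, lying; origin at the centre of its underside.
- mug: Bystander: white mug, 76 mm across, 85 mm high; origin at the centre of its underside.
- small_tray: Bystander: small empty steel tray, 100 x 150 x 30 mm; origin at the centre of its underside.

How it is judged:
By the outcome, as a careful person would: the job done as asked, in the order asked, and still so for the second after the job is handed in, with the robot touching nothing.
It also fails if it takes over 67 s, if anything falls off the work surface, if the arm or the gripper's body presses on something with over 40 N, if the wrist force passes 120 N, or if a joint passes its speed limit or range.

## Working session

There is one attempt and no reset: what is moved stays moved. The work goes in short steps, Python scripts to look and compute and a shell command to move; the robot and the scene stay as the last step left them, time stands still between calls to the robot, and variables do not carry over. Pictures are saved under pics/ and viewed, and the job is handed in when it is done.

```bash
mkdir -p pics; ls
python3 - <<'E'
from plant import get_state, imaging, ctrl
import cv2, numpy as np
s=get_state(); print(s, ctrl.grip_depth)
for n in("scene","top"):
    c=imaging.capture(n); cv2.imwrite(f"pics/{n}0.png",c["image"][:,:,::-1]); print(n,{k:np.round(v,4).tolist() for k,v in c.items() if k!="image"})
E
```

```text
pics
{'clock': 0.0, 'qpos': array([ 1.49812072e+00,  3.59402771e-01,  1.10503702e-02, -3.64656717e-04,
       -1.22412969e+00, -2.88115516e-01]), 'joint_velocities': array([ 0.00079476,  0.00021956, -0.00075482, -0.00101257,  0.00033861,
        0.00131493]), 'effort': array([ 9.36799697e-04, -5.82712841e+01,  2.93050790e+01,  6.99706122e+00,
        7.13090019e-03, -1.48838835e-04]), 'position': array([238.20397835, 631.35568213, 403.70586403]), 'ee_rot': array([ 3.08889334e+00, -5.63545038e-01, -2.50612632e-04]), 'ft_force': array([-0.4649194 ,  0.42279083, -0.47331161]), 'torque': array([ 0.01427197,  0.04771871, -0.01773577]), 'opening': 87.95138335808758} 159.3
scene {'fx': 535.2984, 'fy': 535.2984, 'cx': 324.3243, 'cy': 244.5861, 'R': [[0.8072, 0.5902, -0.0067], [0.4958, -0.6842, -0.5349], [-0.3203, 0.4285, -0.8449]], 't': [-489.0816, -259.119, 1527.4452]}
top {'fx': 559.5939, 'fy': 559.5939, 'cx': 313.3819, 'cy': 245.2562, 'R': [[-0.0312, -0.9995, 0.0032], [-0.9767, 0.0298, -0.2125], [0.2123, -0.0097, -0.9771]], 't': [-3.2699, 614.3383, 1283.2671]}
```

View pics/scene0.png

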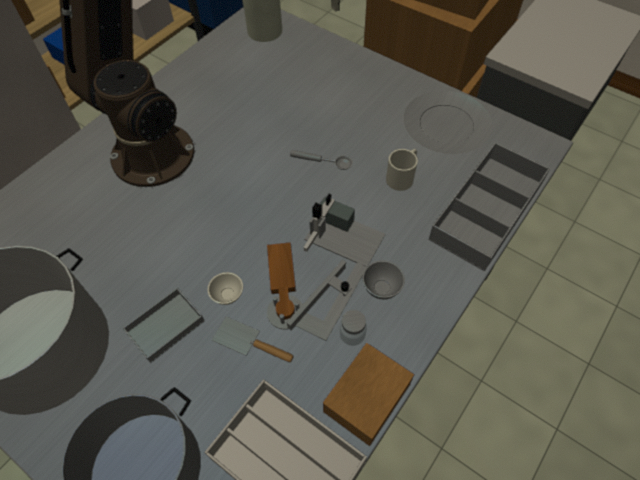

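View pics/top0.png

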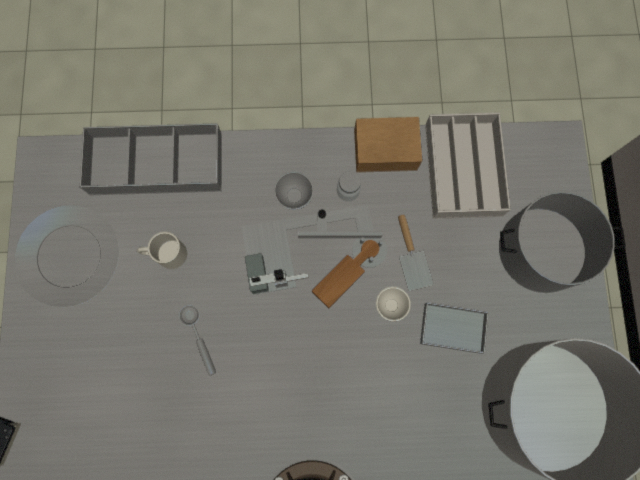

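Run:
```python
import cv2
a=cv2.imread("pics/top0.png")[195:315,225:425]; cv2.imwrite("pics/t0z.png",cv2.convertScaleAbs(cv2.resize(a,None,fx=4,fy=4,interpolation=2),alpha=1.6))
a=cv2.imread("pics/scene0.png")[180:350,240:410]; cv2.imwrite("pics/s0z.png",cv2.convertScaleAbs(cv2.resize(a,None,fx=3.5,fy=3.5,interpolation=2),alpha=1.6))
```

```text
(no output)
```

View pics/t0z.png

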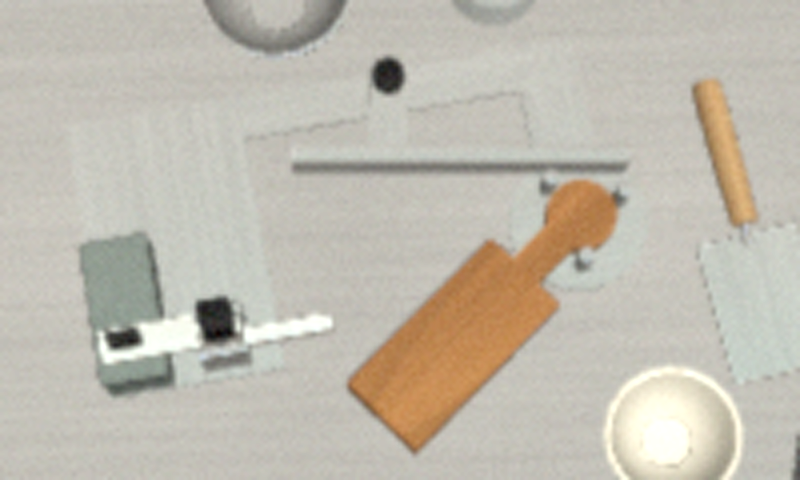

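View pics/s0z.png

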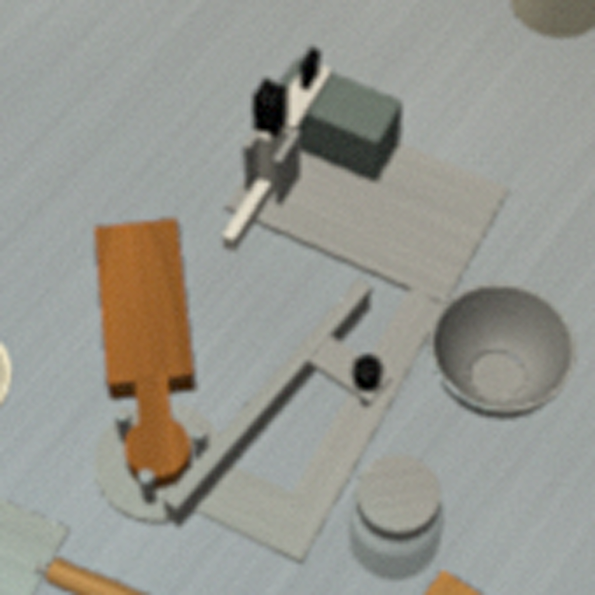

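```bash
cat > h.py <<'E'
import numpy as np, cv2
from scipy.optimize import least_squares
from scipy.spatial.transform import Rotation as Rn
K={"scene":dict(f=535.2984,cx=324.3243,cy=244.5861,R=[[0.8072,0.5902,-0.0067],[0.4958,-0.6842,-0.5349],[-0.3203,0.4285,-0.8449]],t=[-489.0816,-259.119,1527.4452]),
"top":dict(f=559.5939,cx=313.3819,cy=245.2562,R=[[-0.0312,-0.9995,0.0032],[-0.9767,0.0298,-0.2125],[0.2123,-0.0097,-0.9771]],t=[-3.2699,614.3383,1283.2671])}
def proj(n,P):
    k=K[n]; X=np.atleast_2d(P)@np.array(k["R"]).T+np.array(k["t"]); return np.c_[k["f"]*X[:,0]/X[:,2]+k["cx"],k["f"]*X[:,1]/X[:,2]+k["cy"]]
def S2W(p,P):
    P=np.atleast_2d(np.array(P,float)); c,s=np.cos(p[2]),np.sin(p[2]); return np.c_[p[0]+c*P[:,0]-s*P[:,1],p[1]+s*P[:,0]+c*P[:,1],P[:,2]]
E
cat > fit.py <<'E'
from h import *
tz=lambda a:np.array(a)/4+[225,195]
sz=lambda a:np.array(a)/3.5+[240,180]
obs=[("top",(0,0,26),tz((581,214))),("scene",(0,0,26),sz((157,447))),
("top",(308,-30,58),tz((80,245))),("top",(266,-30,58),tz((150,233))),
("top",(232,38,118),tz((213,305))),("top",(288,38,93),tz((124,334))),
("scene",(232,38,118),sz((271,90))),("scene",(288,38,93),sz((312,55))),("scene",(308,-30,58),sz((402,103)))]
f=lambda p:np.concatenate([(proj(n,S2W(p,P))[0]-o) for n,P,o in obs])
r=least_squares(f,[600,0,1.6],x_scale=[100,100,1],loss="soft_l1"); print(r.x,np.round(r.fun.reshape(-1,2),1))
p=r.x
print("pts",S2W(p,[(0,0,0),(232,38,98),(288,38,79)]).round(1))
T=cv2.imread("pics/top0.png");
for n,off,z in(("top",(225,195,425,315),4),("scene",(240,180,410,350),3.5)):
    a=cv2.imread(f"pics/{n}0.png")[off[1]:off[3],off[0]:off[2]]; a=cv2.convertScaleAbs(cv2.resize(a,None,fx=z,fy=z),alpha=1.5)
    def dr(P,c):
        q=((proj(n,S2W(p,P))-off[:2]+.5)*z).astype(int); cv2.polylines(a,[q.reshape(-1,1,2)],True,c,1)
    box=lambda x0,x1,y0,y1,h:[(x0,y0,h),(x1,y0,h),(x1,y1,h),(x0,y1,h)]
    dr(box(266,308,-30,58,58),(0,0,255));dr(box(222,242,28,48,118),(0,255,0));dr(box(222,242,28,48,78),(0,255,0));dr(box(278,298,34,42,93),(255,0,0));dr(box(165,220,33,43,24),(255,0,255))
    t=np.linspace(0,6.28,30);dr(np.c_[44*np.cos(t),44*np.sin(t),t*0+4],(255,255,0))
    b=[0,0]
    cv2.imwrite(f"pics/fit_{n}.png",a)
# board yaw
k=K["top"]
E
python3 fit.py
```

```text
[ 613.07490705 -165.284558      1.71637546] [[ 0.7 -1.2]
 [-0.3 -0.9]
 [-0.1 -1.8]
 [-0.4 -1.8]
 [ 0.9  1. ]
 [ 0.  -0.3]
 [-0.6 -0.4]
 [-1.4 -0.5]
 [ 0.5 -1.4]]
pts [[ 613.1 -165.3    0. ]
 [ 541.8   58.7   98. ]
 [ 533.7  114.2   79. ]]
```

View pics/fit_top.png

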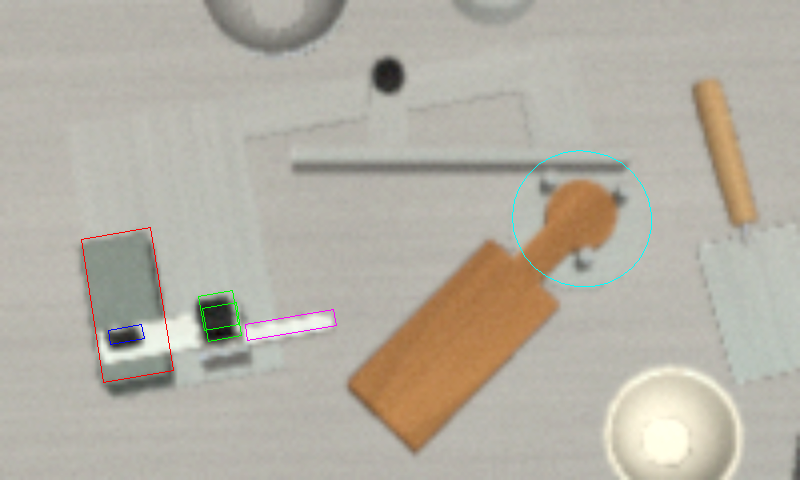

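View pics/fit_scene.png

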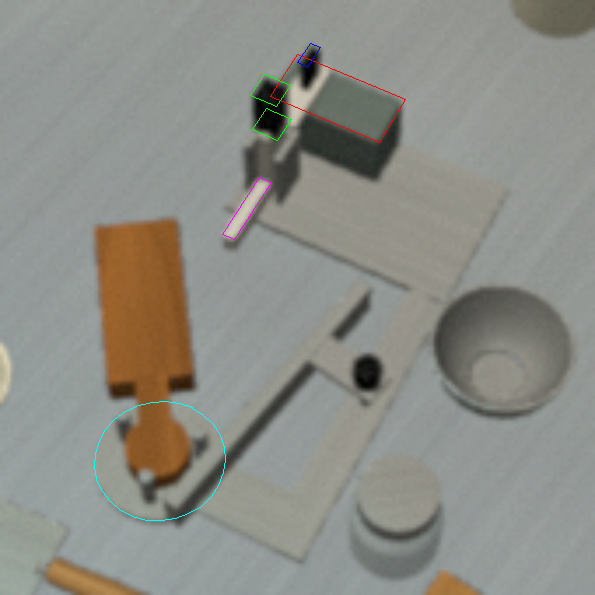

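```bash
cat >> h.py <<'E'
P0=np.array([613.07,-165.28,1.71638])
def cur():
    from plant import get_state
    s=get_state(); R=Rn.from_rotvec(s["ee_rot"]); return s,np.array(s["position"]),R
def need(station_xyz,p=P0,tip=True,dpsi=None):
    """print shift (units 25mm, tool axes now) to bring fingertip(z=178) to station pt; and turn to align with station (tool x=-stX)"""
    s,pos,R=cur(); W=S2W(p,station_xyz)[0]+[0,0,178 if tip else 0]
    d=W-pos; td=R.inv().apply(d)
    c,s_=np.cos(p[2]),np.sin(p[2]); Rt=np.array([[-c,-s_,0],[-s_,c,0],[0,0,-1]]).T
    Rt=np.c_[[-c,-s_,0],[-s_,c,0],[0,0,-1]]
    w=(R.inv()*Rn.from_matrix(Rt)).as_rotvec()
    inv=(pos-[p[0],p[1],178]); st=np.array([c*inv[0]+s_*inv[1],-s_*inv[0]+c*inv[1],inv[2]])
    print("t",round(s["clock"],2),"tip in station",st.round(1),"F",np.round(s["ft_force"],1),"open",round(s["opening"],1))
    print("units",(td/25).round(2),"mm tool",td.round(1),"turn",w.round(3)); 
    dd=W-pos; print("aligned units",(np.array([-(c*dd[0]+s_*dd[1]),-s_*dd[0]+c*dd[1],-dd[2]])/25).round(2))
E
python3 -c "
from h import *
need((240,60,226))"
```

```text
t 0.1 tip in station [842.6 255.3 225.8] F [ 0.2  0.4 -0.7] open 87.7
units [18.52 17.29  0.02] mm tool [463.1 432.2   0.5] turn [ 1.000e-03 -1.000e-03  1.064e+00]
aligned units [ 2.41e+01 -7.81e+00 -1.00e-02]
```

```bash
python3 -m handwheel '[[[0.97,0.91,0,0,0,0,1],[0.97,0.91,0,0,0,0,1],[0.97,0.91,0,0,0,0,1],[0.97,0.91,0,0,0,0,1],[0.97,0.91,0,0,0,0,1],[0.97,0.91,0,0,0,0,1],[0.97,0.91,0,0,0,0,1],[0.97,0.91,0,0,0,0,1],[0.97,0.91,0,0,0,0,1],[0.97,0.91,0,0,0,0,1]]]'
python3 -m handwheel '[[[0.97,0.91,0,0,0,0,1],[0.97,0.91,0,0,0,0,1],[0.97,0.91,0,0,0,0,1],[0.97,0.91,0,0,0,0,1],[0.97,0.91,0,0,0,0,1],[0.97,0.91,0,0,0,0,1],[0.97,0.91,0,0,0,0,1],[0.97,0.91,0,0,0,0,1],[0.97,0.91,0,0,0,0,1]]]'
python3 -m handwheel '[[[0,0,0,0,0,0.133,1],[0,0,0,0,0,0.133,1],[0,0,0,0,0,0.133,1],[0,0,0,0,0,0.133,1],[0,0,0,0,0,0.133,1],[0,0,0,0,0,0.133,1],[0,0,0,0,0,0.133,1],[0,0,0,0,0,0.133,1],[0,0,0,0,0,0,1]]]'
python3 - <<'E'
from h import *
from plant import imaging
need((288,80,120))
s,pos,R=cur(); print(pos.tolist(),s["ee_rot"].tolist())
c=imaging.capture("wrist"); cv2.imwrite("pics/w1.png",c["image"][:,:,::-1]); print({k:np.round(v,4).tolist() for k,v in c.items() if k!="image"})
E
```

```text
clock: 1.1
position: [385.2, 331.6, 404.5]
ee_rot: [3.09, -0.564, -0.0]
ft_force: [1.1, 0.4, 0.5]
opening: 13.0
clock: 2.0
position: [517.0, 63.1, 404.5]
ee_rot: [3.091, -0.564, -0.001]
ft_force: [0.2, 0.2, 1.0]
opening: 0.1
clock: 2.9
position: [516.6, 64.4, 404.4]
ee_rot: [2.375, -2.056, -0.001]
ft_force: [0.4, 0.1, -0.3]
opening: 0.3
t 2.9 tip in station [241.2  62.1 226.4] F [ 0.4  0.1 -0.3] open 0.3
units [-1.87  0.72  4.25] mm tool [-46.7  17.9 106.4] turn [ 0.001 -0.    -0.002]
aligned units [-1.87  0.72  4.25]
[516.6359990920126, 64.38805623246496, 404.35264908208734] [2.374995339111176, -2.055617451903785, -0.0006391202755444069]
{'fx': 337.1619, 'fy': 337.1619, 'cx': 318.3369, 'cy': 241.1295, 'T_tool_cam': [[-0.0014, -0.9548, -0.2972, 79.4319], [1.0, -0.0015, 0.0001, 0.3031], [-0.0006, -0.2972, 0.9548, 18.9233], [0.0, 0.0, 0.0, 1.0]]}
```

View pics/w1.png

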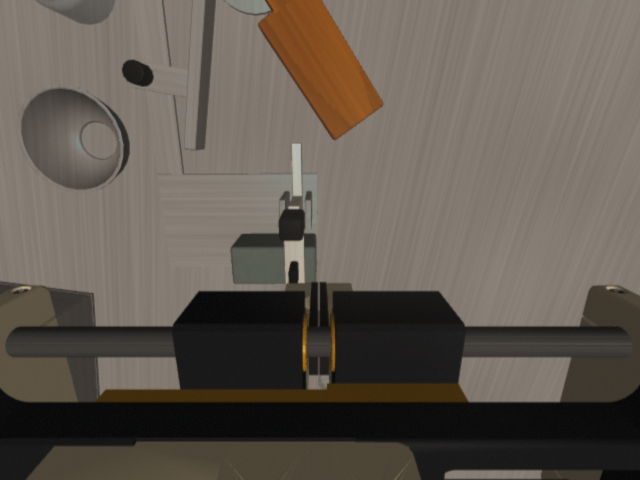

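```bash
python3 - <<'E'
import cv2
a=cv2.imread("pics/w1.png")
cv2.imwrite("pics/w1z.png",cv2.convertScaleAbs(cv2.resize(a[130:290,220:340],None,fx=5,fy=5,interpolation=2)[:800],alpha=1.6)[:, :])
cv2.imwrite("pics/w1y.png",cv2.convertScaleAbs(cv2.resize(a[0:190,140:400],None,fx=3,fy=3,interpolation=2),alpha=1.6))
E
python3 -c "
import cv2;a=cv2.imread('pics/w1z.png');print(a.shape);cv2.imwrite('pics/w1z.png',cv2.resize(a,(450,600)))"
```

```text
(800, 600, 3)
```

View pics/w1z.png

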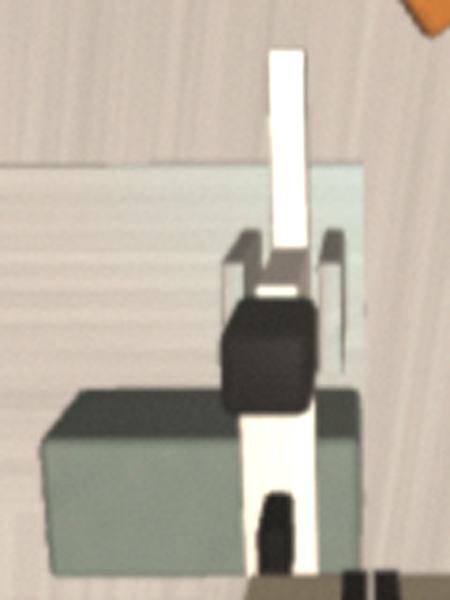

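View pics/w1y.png

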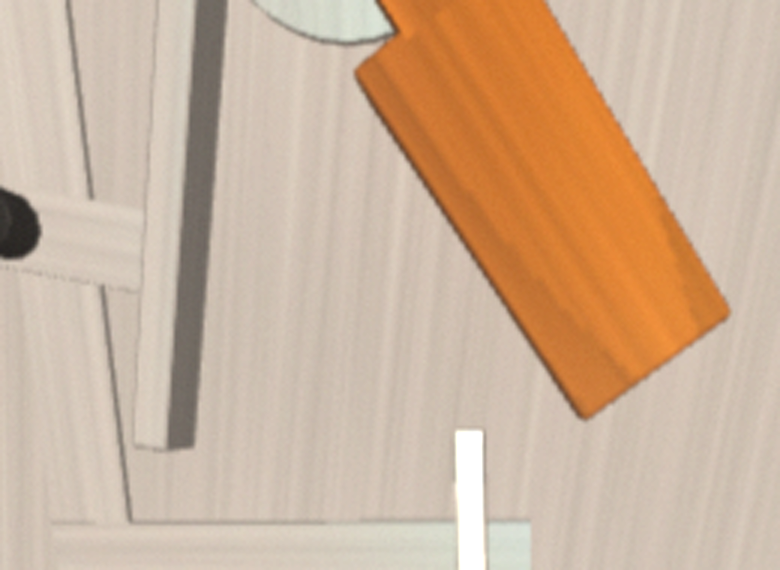

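```bash
cat > fit2.py <<'E'
from h import *
import h
pos=np.array([516.636,64.388,404.353]);R=Rn.from_rotvec([2.374995,-2.055618,-0.000639]).as_matrix()
T=np.array([[-0.0014,-0.9548,-0.2972,79.4319],[1,-0.0015,0.0001,0.3031],[-0.0006,-0.2972,0.9548,18.9233],[0,0,0,1]])
M=np.eye(4);M[:3,:3]=R;M[:3,3]=pos;C=np.linalg.inv(M@T)
h.K["w"]=dict(f=337.1619,cx=318.3369,cy=241.1295,R=C[:3,:3],t=C[:3,3])
a=lambda x,y:(220+x/3.75-.4,130+y/3.75-.4); b=lambda x,y:(140+x/3-.3,y/3-.3)
obs=[((165,33,24),a(269,50)),((165,43,24),a(303,50)),((266,-30,58),a(45,438)),((266,58,58),a(360,438)),((242,28,118),a(228,410)),((242,48,118),a(308,410))]
B=[((178,-30,26),b(588,417)),((178,30,26),b(730,314)),((50,-30,26),b(355,72))]
def f(q):
    o=[proj("w",S2W(q[:3],P))[0]-z for P,z in obs]
    pb=[q[0],q[1],q[2]+q[3]]
    o+=[proj("w",S2W(pb,P))[0]-z for P,z in B]
    pr=[q[0],q[1],q[2]+q[4]]
    for z in (b(167,447),b(193,0)):  # points on face-top edge y=-30.5,z=36
        e=proj("w",S2W(pr,[(0,-30.5,36),(200,-30.5,36)])); n=e[1]-e[0]; n=np.array([-n[1],n[0]])/np.linalg.norm(n); o.append([n@(np.array(z)-e[0]),0])
    return np.concatenate(o)
r=least_squares(f,[613,-165,1.716,.6,-.1],x_scale=[10,10,.1,.1,.1],loss="soft_l1");print(r.x,r.fun.reshape(-1,2).round(1))
E
python3 fit2.py
```

```text
[ 6.11365002e+02 -1.62486055e+02  1.72076424e+00  6.12672097e-01
 -1.81513312e-01] [[-0.2 -0.5]
 [ 0.5 -0.5]
 [-1.5  0.1]
 [ 0.6 -0.5]
 [-0.9  2.2]
 [ 1.8  2. ]
 [-0.9  1.3]
 [ 1.6 -1.1]
 [-1.6 -0.7]
 [-0.2  0. ]
 [ 0.8  0. ]]
```

```bash
sed -i 's/^P0=.*/P0=np.array([611.8,-163.3,1.719])/' h.py; python3 -c "
from h import *
need((288,84,72))"
```

```text
t 2.95 tip in station [239.3  60.4 226.4] F [-0.1  0.7 -0.6] open 0.2
units [-1.95  0.94  6.18] mm tool [-48.8  23.4 154.4] turn [ 0.001 -0.     0.001]
aligned units [-1.95  0.94  6.18]
```

```bash
python3 -m handwheel '[[[-0.975,0.47,0,0,0,0,1],[-0.975,0.47,0,0,0,0,1],[0,0,0.9,0,0,0,1],[0,0,0.9,0,0,0,1],[0,0,0.9,0,0,0,1],[0,0,0.9,0,0,0,1],[0,0,0.9,0,0,0,1],[0,0,0.9,0,0,0,1],[0,0,0.78,0,0,0,1],[0,0,0,0,0,0,1]]]'
python3 - <<'E'
from h import *
from plant import imaging
need((288,40,72))
for n in("scene","wrist"):
    c=imaging.capture(n)["image"][:,:,::-1]
    if n=="scene": c=cv2.resize(c[180:350,240:410],None,fx=3.5,fy=3.5)
    cv2.imwrite(f"pics/{n}2.png",cv2.convertScaleAbs(c,alpha=1.5))
E
```

```text
clock: 3.95
position: [485.5, 108.7, 247.8]
ee_rot: [2.377, -2.047, -0.003]
ft_force: [-0.4, 0.0, -0.4]
opening: 0.2
t 3.95 tip in station [287.7  84.7  69.8] F [-0.4  0.  -0.4] open 0.2
units [-0.01 -1.79 -0.1 ] mm tool [ -0.3 -44.7  -2.4] turn [ 0.005 -0.002  0.001]
aligned units [-0.01 -1.79 -0.09]
```

View pics/wrist2.png

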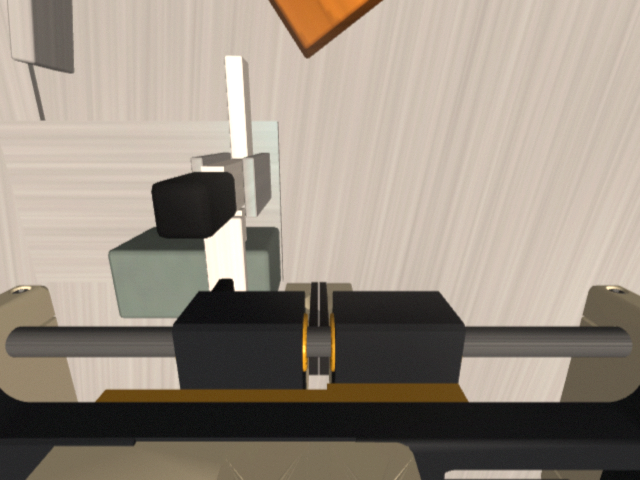

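View pics/scene2.png

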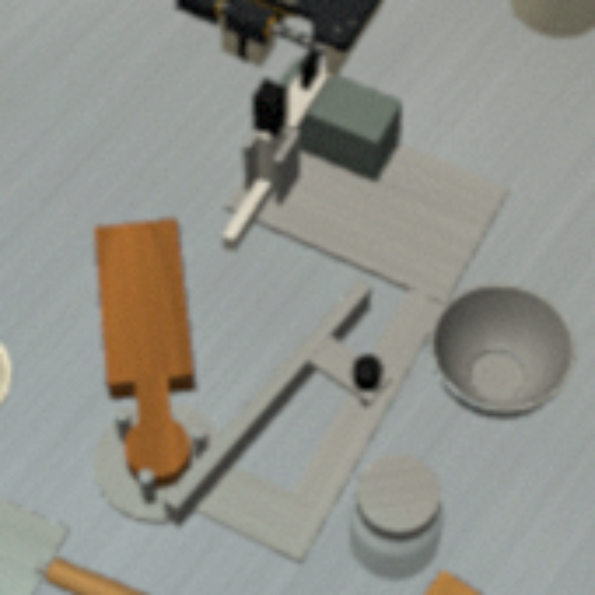

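```bash
python3 -m handwheel '[[[0,-0.2,-0.06,0,0,0,1],[0,-0.2,-0.06,0,0,0,1],[0,-0.2,0,0,0,0,1],[0,-0.15,0,0,0,0,1],[0,-0.15,0,0,0,0,1],[0,0,0,0,0,0,1]]]'; python3 -c "
from h import *
need((288,31,73))"; python3 -m handwheel '[[[0,-0.15,0,0,0,0,1],[0,-0.15,0,0,0,0,1],[0,-0.15,0,0,0,0,1],[0,-0.15,0,0,0,0,1]]]'
```

```text
clock: 4.65
position: [509.2, 112.6, 253.1]
ee_rot: [-2.377, 2.054, -0.0]
ft_force: [-0.7, -0.1, 0.0]
opening: 0.5
t 4.65 tip in station [288.   60.7  75.1] F [-0.7 -0.1  0. ] open 0.5
units [-0.   -1.19  0.09] mm tool [ -0.  -29.7   2.1] turn [-0.    -0.    -0.002]
aligned units [ 0.   -1.19  0.09]
clock: 5.05
position: [523.5, 114.6, 253.0]
ee_rot: [2.377, -2.053, -0.001]
ft_force: [-3.4, -0.5, 1.9]
opening: 0.3
```

```bash
for i in 1; do python3 -m handwheel '[[[0,-0.1,0,0,0,0,1],[0,-0.1,0,0,0,0,1],[0,-0.1,0,0,0,0,1],[0,-0.1,0,0,0,0,1],[0,-0.1,0,0,0,0,1]]]'; done; python3 -m handwheel '[[[0,-0.1,0,0,0,0,1],[0,-0.1,0,0,0,0,1],[0,-0.1,0,0,0,0,1]]]';  python3 - <<'E'
from h import *
from plant import imaging
need((288,31,73))
for n in("scene","wrist"):
    c=imaging.capture(n)["image"][:,:,::-1]
    if n=="scene": c=cv2.resize(c[180:350,240:410],None,fx=3.5,fy=3.5)
    cv2.imwrite(f"pics/{n}3.png",cv2.convertScaleAbs(c,alpha=1.5))
E
```

```text
clock: 5.55
position: [536.0, 116.5, 253.1]
ee_rot: [2.377, -2.053, -0.0]
ft_force: [-3.2, 0.1, 0.9]
opening: 0.3
clock: 5.85
position: [543.5, 117.6, 253.1]
ee_rot: [2.377, -2.053, -0.0]
ft_force: [-3.3, -0.8, 1.2]
opening: 0.2
t 5.85 tip in station [287.9  26.1  75.1] F [-3.3 -0.8  1.2] open 0.2
units [-0.    0.2   0.08] mm tool [-0.1  4.9  2.1] turn [ 0.    -0.    -0.002]
aligned units [-0.    0.2   0.08]
```

View pics/scene3.png

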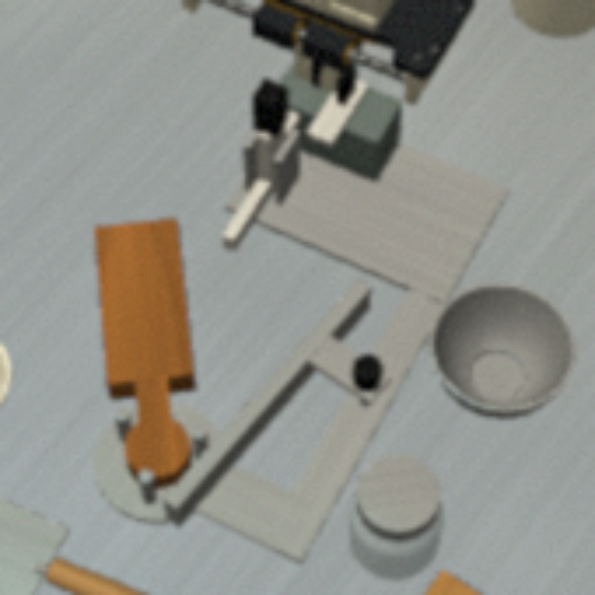

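```bash
python3 -m handwheel '[[[0,-0.06,0,0,0,0,1],[0,-0.06,0,0,0,0,1],[0,-0.06,0,0,0,0,1]]]'; python3 -m handwheel '[[[0,-0.04,0,0,0,0,1],[0,-0.04,0,0,0,0,1]]]'
```

```text
clock: 6.25
position: [545.7, 118.0, 252.8]
ee_rot: [2.374, -2.052, -0.005]
ft_force: [-19.4, 3.5, 12.6]
opening: 0.6
clock: 6.45
position: [546.4, 118.1, 252.7]
ee_rot: [2.372, -2.05, -0.008]
ft_force: [-25.2, 6.3, 16.8]
opening: 0.3
```

```bash
python3 -m handwheel '[[[0,0.4,0,0,0,0,1],[0,0.4,0,0,0,0,1],[0,0,-0.9,0,0,0,0.5],[0,0,-0.9,0,0,0,-1],[0,0,-0.9,0,0,0,-1],[0,0,-0.4,0,0,0,-1],[0,0,0,0,0,0,-1]]]'
python3 - <<'E'
from h import *
need((232,38,150))
E
```

```text
clock: 7.15
position: [530.4, 115.9, 332.2]
ee_rot: [-2.375, 2.051, -0.002]
ft_force: [-1.0, 0.3, -0.2]
opening: 35.3
t 7.15 tip in station [288.1  39.3 154.2] F [-1.   0.3 -0.2] open 35.3
units [ 2.25 -0.05  0.17] mm tool [56.1 -1.4  4.2] turn [-0.004  0.001 -0.002]
aligned units [ 2.25 -0.05  0.17]
```

```bash
python3 -m handwheel '[[[0.75,0,0,0,0,0,-1],[0.75,0,0,0,0,0,-1],[0.75,-0.05,0,0,0,0,-1],[0,0,0,0,0,0,-1],[0,0,0,0,0,0,-1]]]'
python3 - <<'E'
from h import *
from plant import imaging
need((232,38,82))
for n in("scene","wrist","top"):
    c=imaging.capture(n)["image"][:,:,::-1]
    if n=="scene": c=cv2.resize(c[180:350,240:410],None,fx=3.5,fy=3.5)
    if n=="top": c=cv2.resize(c[195:315,225:425],None,fx=4,fy=4)
    cv2.imwrite(f"pics/{n}4.png",cv2.convertScaleAbs(c,alpha=1.5))
E
```

```text
clock: 7.65
position: [539.2, 59.9, 329.6]
ee_rot: [2.375, -2.054, -0.001]
ft_force: [0.2, 0.5, 0.3]
opening: 74.8
t 7.65 tip in station [231.5  38.8 151.6] F [0.2 0.5 0.3] open 74.8
units [-0.02 -0.04  2.78] mm tool [-0.6 -0.9 69.6] turn [ 0.001 -0.    -0.003]
aligned units [-0.02 -0.03  2.78]
```

View pics/scene4.png

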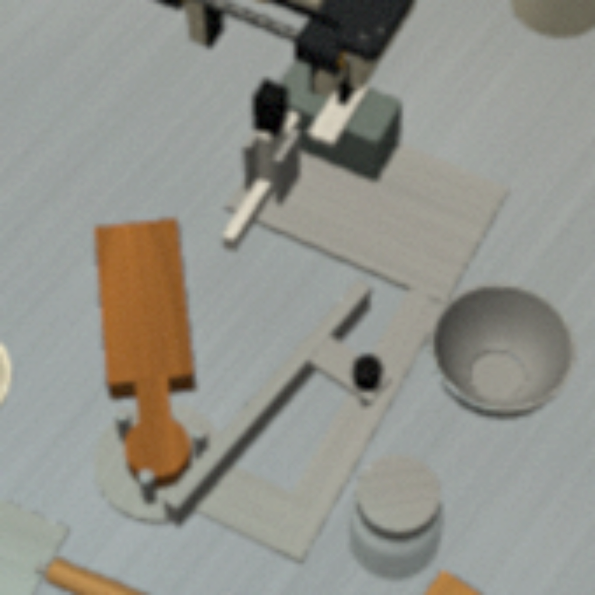

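View pics/wrist4.png

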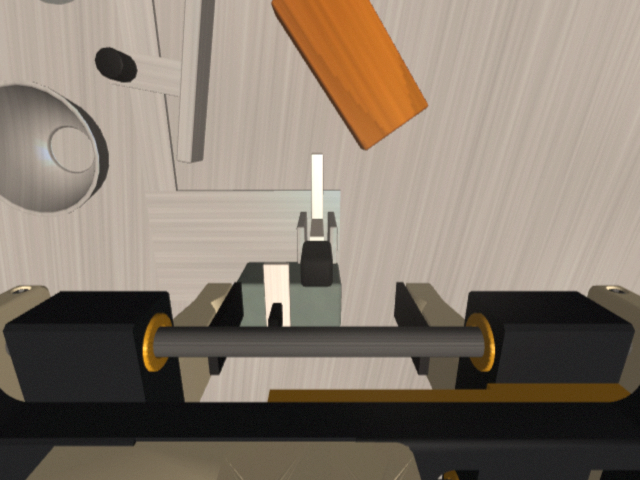

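```bash
python3 -m handwheel '[[[0,-0.02,0.9,0,0,0,-1],[0,0,0.9,0,0,0,-1],[0,0,0.6,0,0,0,-1],[0,0,0.38,0,0,0,-1],[0,0,0,0,0,0,1],[0,0,0,0,0,0,1],[0,0,0,0,0,0,1],[0,0,0,0,0,0,1]]]';python3 -m handwheel '[[[0,0,0,0,0,0,1],[0,0,0,0,0,0,1],[0,0,0,0,0,0,1]]]'; python3 -c "
from h import *
need((232,38,82))"
```

```text
clock: 8.6
position: [540.2, 60.4, 262.0]
ee_rot: [-2.377, 2.052, -0.001]
ft_force: [-0.8, 0.6, 0.1]
opening: 61.0
clock: 8.9
position: [539.9, 60.2, 261.3]
ee_rot: [-2.377, 2.053, -0.0]
ft_force: [-0.1, -0.0, -0.0]
opening: 37.0
t 8.9 tip in station [231.7  38.1  83.3] F [-0.1 -0.  -0. ] open 37.0
units [-0.01 -0.    0.05] mm tool [-0.3 -0.1  1.3] turn [-0.     0.    -0.002]
aligned units [-0.01 -0.    0.05]
```

```bash
python3 -m handwheel '[[[0,0,0,0,0,0,1],[0,0,0,0,0,0,1],[0,0,0,0,0,0,1],[0,0,0,0,0,0,1]]]';python3 -m handwheel '[[[0,0,-0.1,0,0,0,1],[0,0,-0.1,0,0,0,1],[0,0,-0.1,0,0,0,1],[0,0,-0.1,0,0,0,1]]]'
```

```text
clock: 9.3
position: [540.3, 60.3, 261.3]
ee_rot: [-2.377, 2.053, -0.001]
ft_force: [3.1, 0.5, -1.4]
opening: 19.9
clock: 9.7
position: [540.3, 60.3, 271.0]
ee_rot: [-2.377, 2.053, -0.001]
ft_force: [6.1, -1.1, -6.1]
opening: 20.1
```

```bash
python3 -m handwheel '[[[0,0,-0.15,0,0,0,1],[0,0,-0.15,0,0,0,1],[0,0,-0.15,0,0,0,1],[0,0,-0.15,0,0,0,1],[0,0,-0.15,0,0,0,1],[0,0,-0.15,0,0,0,1],[0,0,-0.15,0,0,0,1],[0,0,-0.15,0,0,0,1]]]';python3 -m handwheel '[[[0,0,-0.08,0,0,0,1],[0,0,-0.06,0,0,0,1]]]'
```

```text
clock: 10.5
position: [540.3, 60.3, 301.0]
ee_rot: [-2.377, 2.053, -0.001]
ft_force: [4.9, -0.8, -5.9]
opening: 20.1
clock: 10.7
position: [540.2, 60.3, 304.6]
ee_rot: [-2.377, 2.053, -0.001]
ft_force: [6.5, -1.0, -5.8]
opening: 19.7
```

```bash
python3 -m handwheel '[[[0,0,-0.06,0,0,0,1]]]'
```

```text
clock: 10.8
position: [540.3, 60.3, 306.0]
ee_rot: [-2.377, 2.053, -0.001]
ft_force: [5.5, -0.3, -5.5]
opening: 19.7
```

```bash
python3 -m handwheel '[[[0,0,-0.04,0,0,0,1]]]';python3 -m handwheel '[[[0,0,-0.03,0,0,0,1],[0,0,0,0,0,0,1]]]'
```

```text
clock: 10.9
position: [540.2, 60.2, 306.4]
ee_rot: [-2.377, 2.054, -0.0]
ft_force: [10.3, -1.8, -17.8]
opening: 19.9
clock: 11.1
position: [540.3, 60.3, 306.4]
ee_rot: [-2.377, 2.054, 0.0]
ft_force: [10.6, -1.9, -15.9]
opening: 19.6
```

```bash
python3 -m handwheel '[[[0,0,0.03,0,0,0,-1],[0,0,0,0,0,0,-1],[0,0,0,0,0,0,-1],[0,0,0,0,0,0,-1],[0,0,0,0,0,0,-1],[0,0,-0.5,0,0,0,-1],[0,0,-0.9,0,0,0,-1],[0,0,-0.9,0,0,0,0]]]'; python3 -c "
from h import *
need((82.5,131.3,50))"
```

```text
clock: 11.9
position: [539.8, 60.2, 366.1]
ee_rot: [2.377, -2.053, 0.0]
ft_force: [0.6, 0.7, 0.4]
opening: 70.7
t 11.9 tip in station [231.7  38.2 188.1] F [0.6 0.7 0.4] open 70.7
units [5.97 3.71 5.53] mm tool [149.3  92.8 138.2] turn [ 0.    -0.    -0.002]
aligned units [5.97 3.73 5.53]
```

```bash
python3 -m handwheel '[[[1,0.62,0,0,0,0,1],[1,0.62,0,0,0,0,1],[1,0.62,0,0,0,0,1],[1,0.62,0,0,0,0,1],[1,0.62,0,0,0,0,1],[0.97,0.62,0,0,0,0,1],[0,0,0,0,0,0,1]]]'; python3 -m handwheel '[[[0,0,0.9,0,0,-0.122,1],[0,0,0.9,0,0,-0.122,1],[0,0,0.9,0,0,-0.122,1],[0,0,0.9,0,0,-0.122,1],[0,0,0.9,0,0,-0.122,1],[0,0,0,0,0,0,1]]]'
python3 - <<'E'
from h import *
from plant import imaging
need((82.5,131.3,8))
for n in("scene","wrist","top"):
    s,p,R=cur()
    c=imaging.capture(n)["image"][:,:,::-1]
    if n=="scene": c=cv2.resize(c[180:350,240:410],None,fx=3.5,fy=3.5)
    if n=="top": c=cv2.resize(c[195:315,225:425],None,fx=4,fy=4)
    cv2.imwrite(f"pics/{n}5.png",cv2.convertScaleAbs(c,alpha=1.5))
print(p,s["ee_rot"])
E
```

```text
clock: 12.6
position: [468.1, -103.0, 365.8]
ee_rot: [-2.375, 2.056, -0.001]
ft_force: [1.0, -0.2, -0.1]
opening: 17.6
clock: 13.2
position: [468.9, -100.7, 250.5]
ee_rot: [2.884, -1.242, -0.006]
ft_force: [-0.2, -1.6, -0.4]
opening: 0.4
t 13.2 tip in station [ 83.  132.1  72.5] F [-0.2 -1.6 -0.4] open 0.4
units [ 0.04 -0.02  2.58] mm tool [ 1.  -0.6 64.5] turn [0.004 0.001 0.609]
aligned units [ 0.02 -0.03  2.58]
[ 470.13090835 -100.70902884  252.91352345] [ 2.88224454e+00 -1.24886369e+00  9.40797797e-05]
```

View pics/scene5.png

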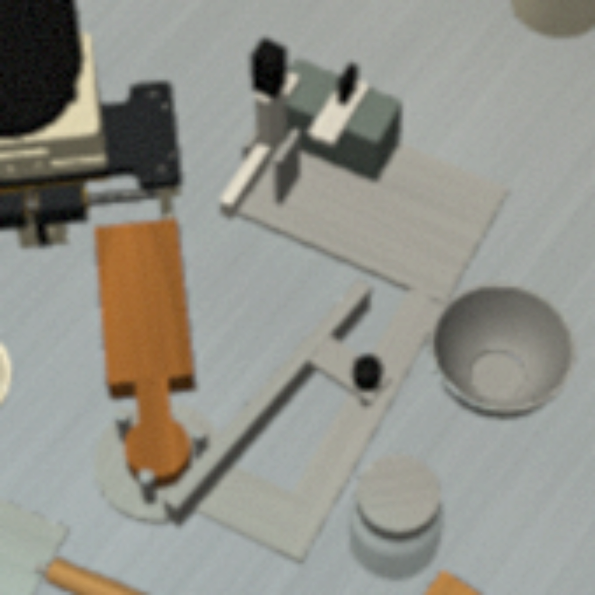

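View pics/wrist5.png

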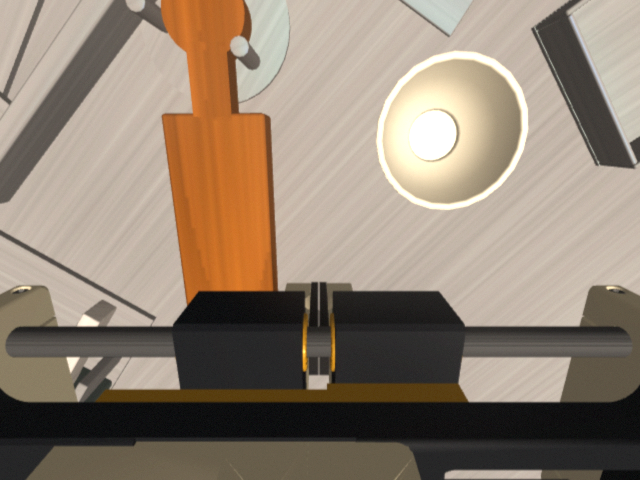

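```bash
cat >> h.py <<'E'
TC=np.array([[-0.0014,-0.9548,-0.2972,79.4319],[1,-0.0015,0.0001,0.3031],[-0.0006,-0.2972,0.9548,18.9233],[0,0,0,1]])
def wpix(px,z,pos,rv,p=P0):
    M=np.eye(4);M[:3,:3]=Rn.from_rotvec(rv).as_matrix();M[:3,3]=pos;M=M@TC
    out=[]
    for u,v in px:
        d=M[:3,:3]@np.array([(u-318.34)/337.16,(v-241.13)/337.16,1]); X=M[:3,3]+d*(z-M[2,3])/d[2]
        c,s=np.cos(p[2]),np.sin(p[2]); q=X-[p[0],p[1],0]; out.append([c*q[0]+s*q[1],-s*q[0]+c*q[1],z])
    return np.array(out).round(1)
E
python3 -c "
from h import *
q=wpix([(270,115),(277,290),(164,116),(187,300),(202,10)],26,[470.13,-100.71,252.91],[2.88224,-1.24886,0]);print(q)
for i in(0,2):print(np.arctan2(*(q[i+1]-q[i])[1::-1]))
for a in q: print(a[:2]@np.array([np.cos(.61),np.sin(.61)]),a[:2]@np.array([-np.sin(.61),np.cos(.61)]))"
```

```text
[[ 23.4  56.4  26. ]
 [114.8 119.5  26. ]
 [ 58.7   6.2  26. ]
 [156.   72.9  26. ]
 [ -0.5  -1.3  26. ]]
0.6042349439506871
0.6009339306766762
51.48948836725137 32.823049640133775
162.55325393066855 32.182753712999556
51.665116900152626 -28.545502197256283
169.62712862521988 -29.614983274739615
-1.1545517070533653 -0.7791086931488826
```

```bash
python3 -m handwheel '[[[0,0,0.8,0,0,0,1],[0,0,0.8,0,0,0,1],[0,0,0.6,0,0,0,1],[0,0,0.38,0,0,0,1],[0,0,0,0,0,0,1],[0,0,0,0,0,0,1]]]'
python3 - <<'E'
from h import *
need((82.5,131.3,8))
E
```

```text
clock: 13.95
position: [470.1, -100.8, 188.5]
ee_rot: [-2.884, 1.245, -0.002]
ft_force: [1.0, 0.9, 0.5]
opening: 0.4
t 13.95 tip in station [ 82.7 130.9  10.5] F [1.  0.9 0.5] open 0.4
units [-0.    0.02  0.1 ] mm tool [-0.1  0.4  2.5] turn [-0.001 -0.     0.607]
aligned units [0.01 0.02 0.1 ]
```

```bash
python3 -m handwheel '[[[0,-0.15,0.05,0,0,0,1],[0,-0.15,0,0,0,0,1],[0,-0.15,0,0,0,0,1],[0,-0.1,0,0,0,0,1]]]'
python3 -m handwheel '[[[0,-0.1,0,0,0,0,1],[0,0,0,0,0,0,1]]]'
python3 - <<'E'
from h import *
need((82.5,131.3,8))
E
```

```text
clock: 14.35
position: [480.1, -91.2, 186.7]
ee_rot: [-2.884, 1.244, -0.001]
ft_force: [-1.4, -1.3, 2.8]
opening: 0.3
clock: 14.55
position: [481.3, -89.7, 186.3]
ee_rot: [2.884, -1.245, -0.001]
ft_force: [-1.2, -0.6, 0.9]
opening: 0.4
t 14.55 tip in station [ 92.1 118.2   8.3] F [-1.2 -0.6  0.9] open 0.4
units [0.01 0.65 0.01] mm tool [ 0.4 16.2  0.3] turn [0.001 0.    0.608]
aligned units [0.38 0.52 0.01]
```

```bash
python3 -m handwheel '[[[-0.053,-0.172,0,0,0,0.03,1],[-0.053,-0.172,0,0,0,0.03,1],[-0.053,-0.172,0,0,0,0.03,1],[-0.053,-0.172,0,0,0,0.03,1]]]'
python3 - <<'E'
from h import *
need((82.5,131.3,8))
E
```

```text
clock: 14.95
position: [490.6, -74.6, 186.3]
ee_rot: [2.803, -1.417, -0.001]
ft_force: [-1.8, -1.9, 1.5]
opening: 0.6
t 14.95 tip in station [105.6 106.8   8.3] F [-1.8 -1.9  1.5] open 0.6
units [0.36 1.3  0.01] mm tool [ 9.  32.5  0.3] turn [0.001 0.    0.486]
aligned units [0.92 0.98 0.01]
```

```bash
python3 -m handwheel '[[[-0.053,-0.172,0,0,0,0.03,1],[-0.053,-0.172,0,0,0,0.03,1],[-0.053,-0.172,0,0,0,0.03,1],[-0.053,-0.172,0,0,0,0.03,1],[-0.053,-0.172,0,0,0,0.03,1],[-0.053,-0.172,0,0,0,0.03,1],[-0.053,-0.172,0,0,0,0.03,1]]]'
python3 - <<'E'
from h import *
from plant import imaging
need((82.5,131.3,8))
for n in("wrist","scene"):
    c=imaging.capture(n)["image"][:,:,::-1]
    if n=="scene": c=cv2.resize(c[180:350,240:410],None,fx=3.5,fy=3.5)
    cv2.imwrite(f"pics/{n}6.png",cv2.convertScaleAbs(c,alpha=1.5))
E
```

```text
clock: 15.65
position: [511.2, -51.3, 186.2]
ee_rot: [2.638, -1.703, -0.002]
ft_force: [-2.7, -2.0, 3.5]
opening: 0.4
t 15.65 tip in station [125.6  82.9   8.2] F [-2.7 -2.   3.5] open 0.4
units [1.13 2.33 0.01] mm tool [28.3 58.3  0.3] turn [0.002 0.    0.276]
aligned units [1.73 1.93 0.01]
```

View pics/wrist6.png

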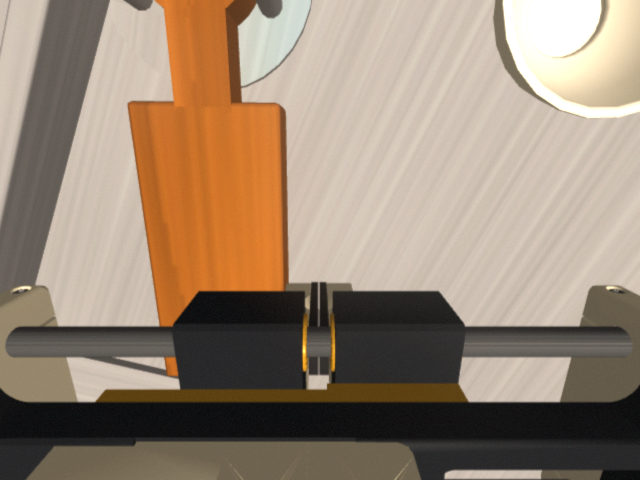

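View pics/scene6.png

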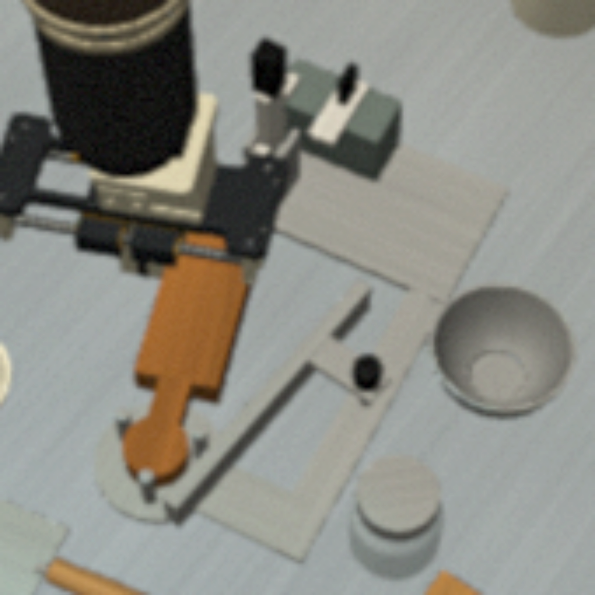

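```bash
python3 -m handwheel '[[[-0.05,-0.172,0,0,0,0.03,1],[-0.05,-0.172,0,0,0,0.03,1],[-0.05,-0.172,0,0,0,0.03,1],[-0.05,-0.172,0,0,0,0.03,1],[-0.05,-0.172,0,0,0,0.03,1]]]'
python3 - <<'E'
from h import *
need((82.5,131.3,8))
E
python3 -m handwheel '[[[-0.05,-0.172,0,0,0,0.03,1],[-0.05,-0.172,0,0,0,0.03,1],[-0.05,-0.172,0,0,0,0.03,1],[-0.05,-0.172,0,0,0,0.03,1]]]'
python3 - <<'E'
from h import *
need((82.5,131.3,8))
E
```

```text
clock: 16.25
position: [529.4, -37.6, 186.2]
ee_rot: [2.505, -1.895, -0.001]
ft_force: [-1.7, -1.2, 0.7]
opening: 0.6
t 16.25 tip in station [136.5  62.9   8.2] F [-1.7 -1.2  0.7] open 0.6
units [1.79 2.99 0.01] mm tool [44.9 74.7  0.2] turn [0.001 0.    0.127]
aligned units [2.16 2.74 0.01]
clock: 16.65
position: [544.8, -28.8, 186.2]
ee_rot: [2.387, -2.042, -0.001]
ft_force: [-2.7, -0.1, 2.5]
opening: 0.3
t 16.65 tip in station [142.9  46.4   8.2] F [-2.7 -0.1  2.5] open 0.3
units [2.39 3.41 0.01] mm tool [59.7 85.4  0.3] turn [0.001 0.    0.007]
aligned units [2.41 3.4  0.01]
```

```bash
python3 -m handwheel '[[[-0.033,-0.115,0,0,0,0.02,1],[-0.033,-0.115,0,0,0,0.02,1]]]'
python3 -m handwheel '[[[-0.033,-0.115,0,0,0,0.02,1],[-0.033,-0.115,0,0,0,0.02,1]]]'
python3 - <<'E'
from h import *
from plant import imaging
need((82.5,131.3,8))
for n in("wrist","scene"):
    s,p,R=cur(); c=imaging.capture(n)["image"][:,:,::-1]
    print(p,s["ee_rot"])
    if n=="scene": c=cv2.resize(c[180:350,240:410],None,fx=3.5,fy=3.5)
    cv2.imwrite(f"pics/{n}7.png",cv2.convertScaleAbs(c,alpha=1.5))
E
```

```text
clock: 16.85
position: [550.7, -26.2, 186.2]
ee_rot: [2.346, -2.09, -0.0]
ft_force: [-0.7, -0.3, -1.0]
opening: 0.7
clock: 17.05
position: [556.5, -23.9, 186.3]
ee_rot: [-2.303, 2.137, -0.0]
ft_force: [-1.3, -0.4, -1.2]
opening: 0.5
t 17.05 tip in station [146.   34.1   8.3] F [-1.3 -0.4 -1.2] open 0.5
units [2.82 3.69 0.01] mm tool [70.5 92.2  0.3] turn [-0.     0.    -0.073]
aligned units [2.54 3.89 0.01]
[556.47617501 -23.915544   186.3423744 ] [-2.30286782e+00  2.13679130e+00 -1.89714280e-05]
[556.94440391 -23.74743617 186.41035588] [-2.30163655e+00  2.13770838e+00 -5.27425847e-04]
```

View pics/wrist7.png

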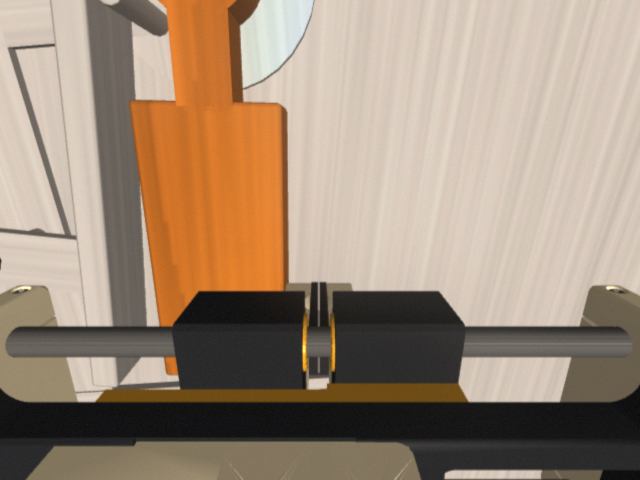

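View pics/scene7.png

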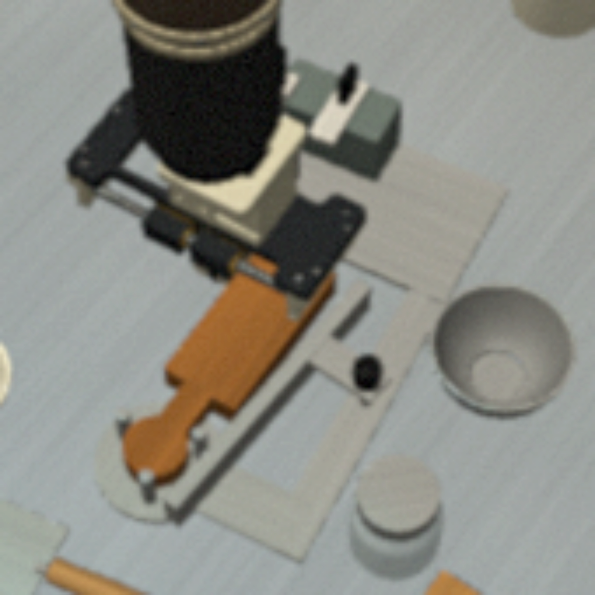

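```bash
python3 -m handwheel '[[[-0.017,-0.057,0,0,0,0.01,1],[-0.017,-0.057,0,0,0,0.01,1],[-0.017,-0.057,0,0,0,0.01,1],[-0.017,-0.057,0,0,0,0.01,1],[-0.017,-0.057,0,0,0,0.01,1]]]'
python3 -m handwheel '[[[-0.01,-0.035,0,0,0,0.006,1],[-0.01,-0.035,0,0,0,0.006,1]]]'
python3 - <<'E'
from h import *
need((82.5,131.3,8))
E
```

```text
clock: 17.65
position: [563.4, -21.4, 186.4]
ee_rot: [-2.249, 2.193, -0.0]
ft_force: [-2.0, 0.4, 0.6]
opening: 0.5
clock: 17.85
position: [564.8, -21.0, 186.4]
ee_rot: [2.236, -2.206, -0.001]
ft_force: [-4.1, 0.2, 1.6]
opening: 0.4
t 17.85 tip in station [147.7  25.4   8.4] F [-4.1  0.2  1.6] open 0.4
units [3.15 3.85 0.02] mm tool [78.8 96.1  0.4] turn [ 0.001 -0.    -0.135]
aligned units [2.61 4.23 0.02]
```

```bash
for i in 1; do python3 -m handwheel '[[[-0.01,-0.035,0,0,0,0.006,1],[-0.01,-0.035,0,0,0,0.006,1]]]';  python3 -m handwheel '[[[-0.01,-0.035,0,0,0,0.006,1]]]'; done; python3 -c "
from h import *
need((82.5,131.3,8))"
```

```text
clock: 18.05
position: [566.9, -20.4, 186.4]
ee_rot: [-2.223, 2.22, -0.0]
ft_force: [-2.0, -0.1, 1.4]
opening: 0.6
clock: 18.15
position: [567.8, -20.1, 186.4]
ee_rot: [-2.216, 2.226, -0.0]
ft_force: [-2.3, -0.6, 0.8]
opening: 0.7
t 18.15 tip in station [148.1  22.4   8.4] F [-2.3 -0.6  0.8] open 0.7
units [3.26 3.91 0.02] mm tool [81.4 97.6  0.4] turn [-0.     0.    -0.153]
aligned units [2.62 4.36 0.02]
```

```bash
python3 -m handwheel '[[[-0.008,-0.028,0,0,0,0.005,1]]]'
```

```text
clock: 18.25
position: [568.4, -19.9, 186.4]
ee_rot: [2.211, -2.232, -0.0]
ft_force: [-2.9, 0.6, 1.6]
opening: 0.4
```

```bash
python3 -m handwheel '[[[-0.008,-0.028,0,0,0,0.005,1]]]'
```

```text
clock: 18.35
position: [569.0, -19.8, 186.4]
ee_rot: [2.205, -2.237, -0.0]
ft_force: [-3.1, 0.3, 2.0]
opening: 0.1
```

```bash
python3 -m handwheel '[[[-0.008,-0.028,0,0,0,0.005,1],[-0.008,-0.028,0,0,0,0.005,1]]]'
```

```text
clock: 18.55
position: [570.5, -19.4, 186.4]
ee_rot: [-2.194, 2.248, -0.0]
ft_force: [-2.7, 0.5, 2.3]
opening: 0.4
```

```bash
python3 -m handwheel '[[[-0.008,-0.028,0,0,0,0.005,1]]]'; python3 -c "
from h import *
need((82.5,131.3,8))"
```

```text
clock: 18.65
position: [570.9, -19.3, 186.3]
ee_rot: [2.188, -2.253, -0.001]
ft_force: [-5.6, 0.2, 4.8]
opening: 0.9
t 18.65 tip in station [148.5  19.2   8.3] F [-5.6  0.2  4.8] open 0.9
units [3.39 3.95 0.02] mm tool [84.8 98.6  0.5] turn [ 0.001 -0.    -0.178]
aligned units [2.64 4.48 0.01]
```

```bash
python3 -m handwheel '[[[0,-0.02,0,0,0,0,1]]]'
```

```text
clock: 18.75
position: [571.0, -19.3, 186.3]
ee_rot: [2.187, -2.253, -0.002]
ft_force: [-7.0, 2.3, 5.5]
opening: 0.4
```

```bash
python3 -m handwheel '[[[0,-0.015,0,0,0,0,1]]]'
```

```text
clock: 18.85
position: [571.1, -19.3, 186.2]
ee_rot: [2.187, -2.253, -0.002]
ft_force: [-7.7, 1.3, 5.6]
opening: 0.4
```

```bash
python3 -m handwheel '[[[0,-0.02,0,0,0,0,1],[0,0,0,0,0,0,1]]]'
```

```text
clock: 19.05
position: [571.3, -19.4, 186.2]
ee_rot: [2.187, -2.253, -0.003]
ft_force: [-7.6, 0.8, 6.1]
opening: 0.3
```

```bash
python3 -m handwheel '[[[0,-0.01,0,0,0,0,1],[0,0,0,0,0,0,1],[0,0,0,0,0,0,1]]]'
```

```text
clock: 19.35
position: [571.4, -19.4, 186.2]
ee_rot: [2.186, -2.252, -0.003]
ft_force: [-9.5, 2.2, 6.0]
opening: 0.4
```

```bash
python3 -m handwheel '[[[0,-0.016,0,0,0,0,1],[0,0,0,0,0,0,1],[0,0,0,0,0,0,1]]]';python3 -m handwheel '[[[0,0,0,0,0,0,1],[0,0,0,0,0,0,1]]]'
```

```text
clock: 19.65
position: [571.5, -19.5, 186.1]
ee_rot: [2.186, -2.252, -0.004]
ft_force: [-9.5, 2.3, 6.6]
opening: 0.5
clock: 19.85
position: [571.5, -19.4, 186.1]
ee_rot: [2.186, -2.252, -0.004]
ft_force: [-9.9, 1.7, 7.2]
opening: 0.3
```

```bash
python3 -m handwheel '[[[0,0,0,0,0,0,1],[0,0,0,0,0,0,1],[0,0,0,0,0,0,1]]]';python3 -m handwheel '[[[0,0,0,0,0,0,1],[0,0,0,0,0,0,1]]]';python3 - <<'E'
from h import *
from plant import imaging
need((82.5,131.3,8))
for n in("wrist","scene"):
    s,p,R=cur(); c=imaging.capture(n)["image"][:,:,::-1]
    print(p,s["ee_rot"])
    if n=="scene": c=cv2.resize(c[180:350,240:410],None,fx=3.5,fy=3.5)
    cv2.imwrite(f"pics/{n}8.png",cv2.convertScaleAbs(c,alpha=1.5))
E
```

```text
clock: 20.15
position: [571.5, -19.5, 186.1]
ee_rot: [2.186, -2.252, -0.004]
ft_force: [-10.0, 1.7, 7.3]
opening: 0.4
clock: 20.35
position: [571.5, -19.5, 186.1]
ee_rot: [2.186, -2.252, -0.004]
ft_force: [-9.7, 2.4, 9.1]
opening: 0.5
t 20.35 tip in station [148.2  18.6   8.1] F [-9.7  2.4  9.1] open 0.5
units [3.38 3.97 0.02] mm tool [84.6 99.3  0.5] turn [ 0.004 -0.    -0.178]
aligned units [2.63 4.51 0.  ]
[571.52906096 -19.46065547 186.10061266] [ 2.18595795 -2.25198875 -0.00374408]
[571.51602757 -19.45771104 186.11993763] [ 2.18594963 -2.25203079 -0.00371908]
```

View pics/wrist8.png

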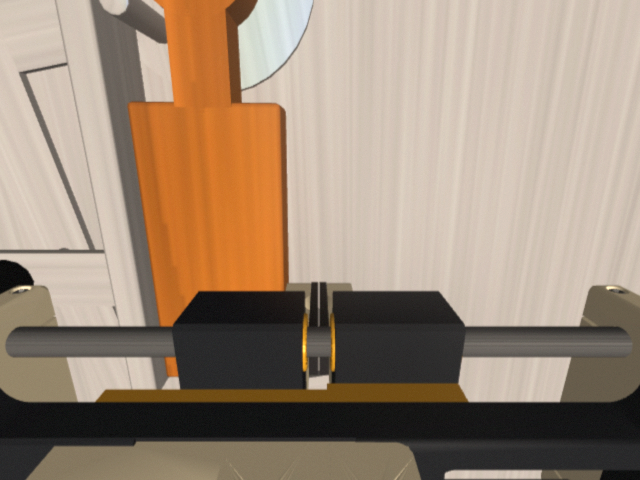

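View pics/scene8.png

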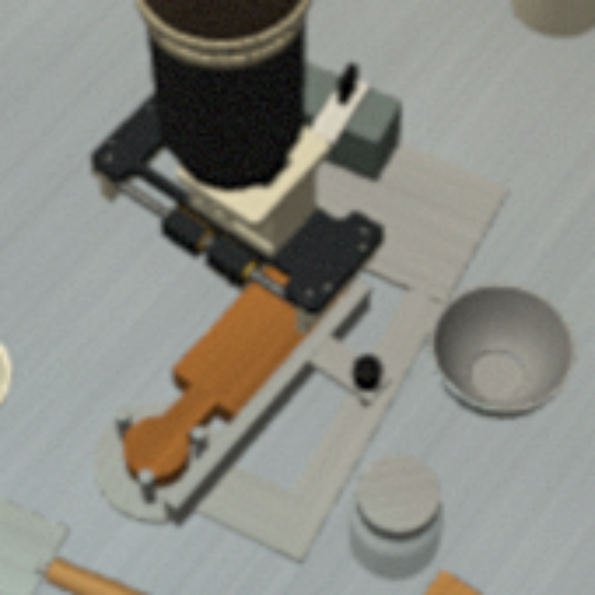

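Run:
```python
import cv2
a=cv2.imread("pics/wrist8.png")[60:390,60:300]; cv2.imwrite("pics/w8z.png",cv2.resize(a,None,fx=1.8,fy=1.8,interpolation=2))
```

```text
(no output)
```

View pics/w8z.png

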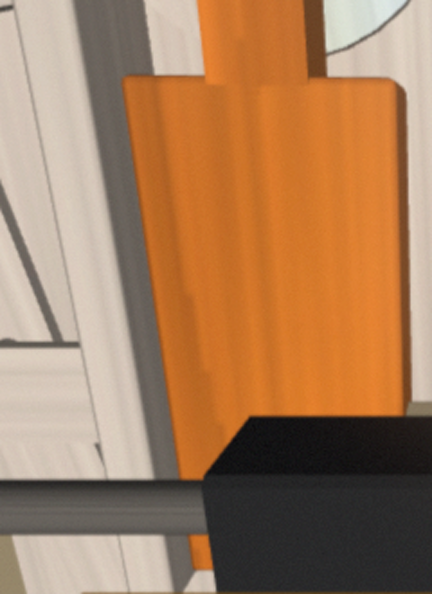

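Run:
```python
from h import *
f=lambda x,y:(60+x/1.8,60+y/1.8)
po=[571.52,-19.46,186.1];rv=[2.18595,-2.252,-.0037]
r=wpix([f(77,0),f(90,77),f(152,470)],36,po,rv);b=wpix([f(124,77),f(178,470),f(192,568)],26,po,rv)
print(r,b)
n=lambda q,th:q[:,:2]@np.array([[-np.sin(th)],[np.cos(th)]])
for q in (r,b): d=q[-1]-q[0];print(np.arctan2(d[1],d[0]))
print(n(r,-.178).T,n(b,-.178).T)
```

```text
[[ 31.8 -35.8  36. ]
 [ 45.4 -38.2  36. ]
 [132.7 -55.3  36. ]] [[ 44.8 -36.5  26. ]
 [138.7 -55.3  26. ]
 [168.9 -61.2  26. ]]
-0.1909071012879998
-0.19646561591460357
[[-29.60379564 -29.55783832 -30.93018312]] [[-27.9909356  -29.86781394 -30.32733448]]
```

```bash
python3 -m handwheel '[[[0,0.08,0,0,0,0,1],[0,0.2,0,0,0,0,1],[0,0.4,0,0,0,0,1],[0.4,0.5,0,0,0,0,1],[0.4,0.5,-0.5,0,0,0,1],[0,0,-0.9,0,0,0,1],[0,0,-0.9,0,0,0,1],[0,0,-0.9,0,0,0,1],[0,0,-0.9,0,0,0,1],[0,0,-0.9,0,0,0,1]]]';python3 -m handwheel '[[[0,0,-0.9,0,0,-0.09,-1],[0,0,-0.9,0,0,-0.089,-1],[0,0,-0.6,0,0,0,-1],[0,0,0,0,0,0,-1]]]';python3 - <<'E'
from h import *
from plant import imaging
need((231.7,38.1,190))
for n in("wrist","scene"):
    s,p,R=cur(); c=imaging.capture(n)["image"][:,:,::-1]
    print(p,s["ee_rot"])
    if n=="scene": c=cv2.resize(c[180:350,240:410],None,fx=3.5,fy=3.5)
    cv2.imwrite(f"pics/{n}9.png",cv2.convertScaleAbs(c,alpha=1.5))
E
```

```text
clock: 21.45
position: [529.5, -38.7, 312.4]
ee_rot: [-2.188, 2.253, -0.0]
ft_force: [0.4, -0.1, -0.9]
opening: -0.2
clock: 21.85
position: [530.3, -38.5, 373.6]
ee_rot: [-2.379, 2.046, -0.004]
ft_force: [0.4, -0.0, -0.8]
opening: 27.1
t 21.85 tip in station [135.4  62.2 195.6] F [ 0.4 -0.  -0.8] open 27.1
units [-3.85 -0.97  0.23] mm tool [-96.2 -24.2   5.8] turn [-0.004  0.     0.002]
aligned units [-3.85 -0.96  0.23]
[530.30849785 -38.52113766 373.62848625] [-2.37901498  2.04644281 -0.00432243]
[529.97958332 -38.45549884 372.11455578] [-2.37955355e+00  2.04798373e+00 -1.78160280e-03]
```

View pics/wrist9.png

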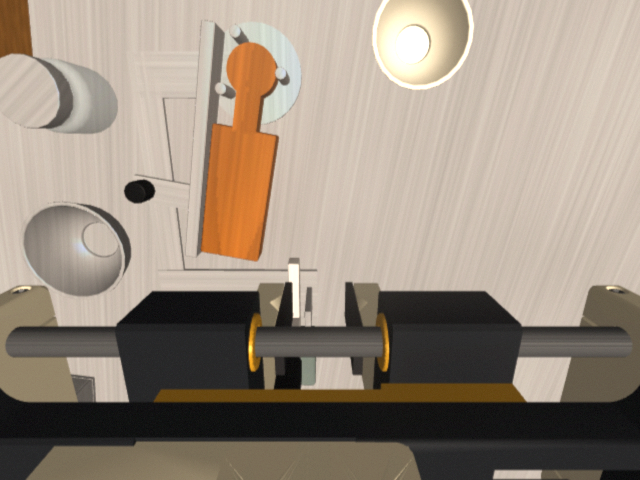

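View pics/scene9.png

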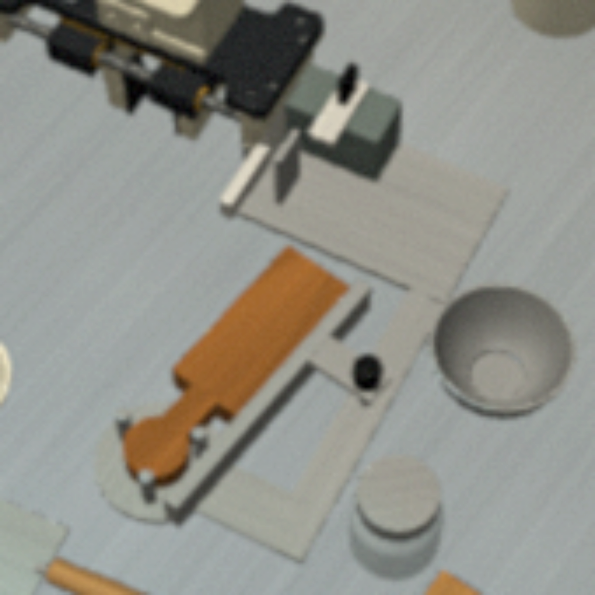

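Run:
```python
import cv2
a=cv2.imread("pics/wrist9.png")[10:275,170:310]; cv2.imwrite("pics/w9z.png",cv2.resize(a,None,fx=2.2,fy=2.2,interpolation=2))
a=cv2.imread("pics/scene9.png"); cv2.imwrite("pics/s9z.png",a[220:540,80:400])
```

```text
(no output)
```

View pics/w9z.png

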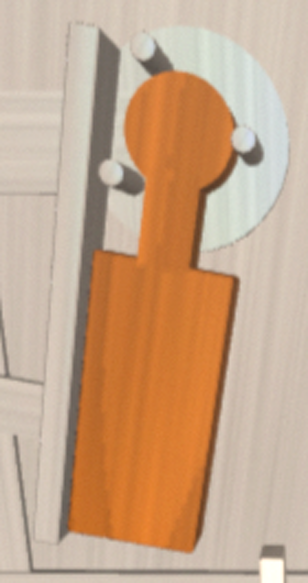

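```bash
python3 -m handwheel '[[[-0.95,-0.24,0,0,0,0,-1],[-0.95,-0.24,0,0,0,0,-1],[-0.95,-0.24,0,0,0,0,-1],[-0.98,-0.24,0,0,0,0,-1],[0,0,0,0,0,0,-1],[0,0,0,0,0,0,-1]]]';python3 -c "
from h import *
need((231.7,38.1,128))"
```

```text
clock: 22.55
position: [539.5, 60.4, 370.1]
ee_rot: [2.381, -2.046, -0.002]
ft_force: [0.2, -0.7, 0.3]
opening: 83.0
t 22.55 tip in station [231.9  38.4 192.1] F [ 0.2 -0.7  0.3] open 83.0
units [ 0.01 -0.02  2.56] mm tool [ 0.2 -0.5 64.1] turn [ 0.002 -0.     0.003]
aligned units [ 0.01 -0.01  2.56]
```

```bash
python3 -m handwheel '[[[0,-0.04,0.9,0,0,0,-1],[0,0,0.8,0,0,0,-1],[0,0,0.6,0,0,0,-1],[0,0,0.26,0,0,0,-1],[0,0,0,0,0,0,1],[0,0,0,0,0,0,1],[0,0,0,0,0,0,1],[0,0,0,0,0,0,1],[0,0,0,0,0,0,1],[0,0,0,0,0,0,1]]]';python3 -m handwheel '[[[0,0,0,0,0,0,1],[0,0,0,0,0,0,1],[0,0,0,0,0,0,1],[0,0,0,0,0,0,1],[0,0,0,0,0,0,1],[0,0,0,0,0,0,1]]]'
```

```text
clock: 23.55
position: [541.0, 60.4, 307.7]
ee_rot: [-2.381, 2.048, -0.0]
ft_force: [0.7, -0.8, 0.2]
opening: 45.0
clock: 24.15
position: [540.7, 60.3, 307.3]
ee_rot: [2.381, -2.049, -0.001]
ft_force: [-3.4, 1.2, 1.9]
opening: 19.8
```

```bash
python3 -m handwheel '[[[0,0,0.1,0,0,0,1],[0,0,0.15,0,0,0,1],[0,0,0.15,0,0,0,1],[0,0,0.15,0,0,0,1],[0,0,0.15,0,0,0,1]]]';python3 -m handwheel '[[[0,0,0.15,0,0,0,1],[0,0,0.15,0,0,0,1],[0,0,0.15,0,0,0,1],[0,0,0.15,0,0,0,1],[0,0,0.15,0,0,0,1],[0,0,0.15,0,0,0,1]]]'
```

```text
clock: 24.65
position: [540.7, 60.3, 289.5]
ee_rot: [2.381, -2.049, -0.001]
ft_force: [-5.5, 1.2, 2.8]
opening: 20.2
clock: 25.25
position: [540.7, 60.3, 267.0]
ee_rot: [2.381, -2.048, -0.001]
ft_force: [-4.9, 1.9, 2.6]
opening: 20.0
```

```bash
python3 -m handwheel '[[[0,0,0.08,0,0,0,1],[0,0,0.06,0,0,0,1]]]';python3 -m handwheel '[[[0,0,0.05,0,0,0,1],[0,0,0,0,0,0,1]]]'
```

```text
clock: 25.45
position: [540.7, 60.3, 263.5]
ee_rot: [2.381, -2.048, -0.001]
ft_force: [-5.3, 1.5, 3.4]
opening: 19.8
clock: 25.65
position: [540.7, 60.3, 262.3]
ee_rot: [2.381, -2.048, -0.001]
ft_force: [-5.4, 1.0, 2.0]
opening: 20.0
```

```bash
python3 -m handwheel '[[[0,0,0.04,0,0,0,1],[0,0,0,0,0,0,1]]]'
```

```text
clock: 25.85
position: [540.7, 60.3, 262.2]
ee_rot: [2.381, -2.048, -0.0]
ft_force: [-8.6, 1.6, 10.5]
opening: 20.1
```

Bottomed out (10 N, no further motion). Release and withdraw.

```bash
python3 -m handwheel '[[[0,0,-0.02,0,0,0,1],[0,0,0,0,0,0,-1],[0,0,0,0,0,0,-1],[0,0,0,0,0,0,-1],[0,0,0,0,0,0,-1],[0,0,0,0,0,0,-1],[0,0,-0.3,0,0,0,-1],[0,0,-0.7,0,0,0,-1],[0,0,-0.9,0,0,0,-1],[0,0,-0.9,0,0,0,-1]]]';python3 -m handwheel '[[[0,0.9,-0.9,0,0,0,-1],[0,0.9,-0.9,0,0,0,-1],[0,0.9,-0.9,0,0,0,-1],[-0.9,0.9,0,0,0,0,-1],[-0.9,0.9,0,0,0,0,-1],[-0.9,0.9,0,0,0,0,-1],[-0.9,0.5,0,0,0,0,-1],[0,0,0,0,0,0,-1]]]';python3 - <<'E'
from h import *
from plant import imaging
need((231.7,38.1,190))
for n in("top","scene"):
    c=imaging.capture(n)["image"][:,:,::-1]; cv2.imwrite(f"pics/{n}10f.png",c)
    if n=="scene": c=cv2.resize(c[180:350,240:410],None,fx=3.5,fy=3.5)
    else:c=cv2.resize(c[195:315,225:425],None,fx=4,fy=4)
    cv2.imwrite(f"pics/{n}10.png",cv2.convertScaleAbs(c,alpha=1.5))
E
```

```text
clock: 26.85
position: [541.0, 60.3, 333.4]
ee_rot: [2.382, -2.048, 0.0]
ft_force: [0.6, -0.3, 0.7]
opening: 84.7
clock: 27.65
position: [380.3, 128.4, 400.7]
ee_rot: [-2.383, 2.044, 0.0]
ft_force: [0.2, 0.6, -0.2]
opening: 87.8
t 27.65 tip in station [322.7 185.9 222.7] F [ 0.2  0.6 -0.2] open 87.8
units [ 3.67 -5.89  1.31] mm tool [  91.7 -147.4   32.8] turn [-0.002  0.002  0.005]
aligned units [ 3.64 -5.91  1.31]
```

View pics/top10.png

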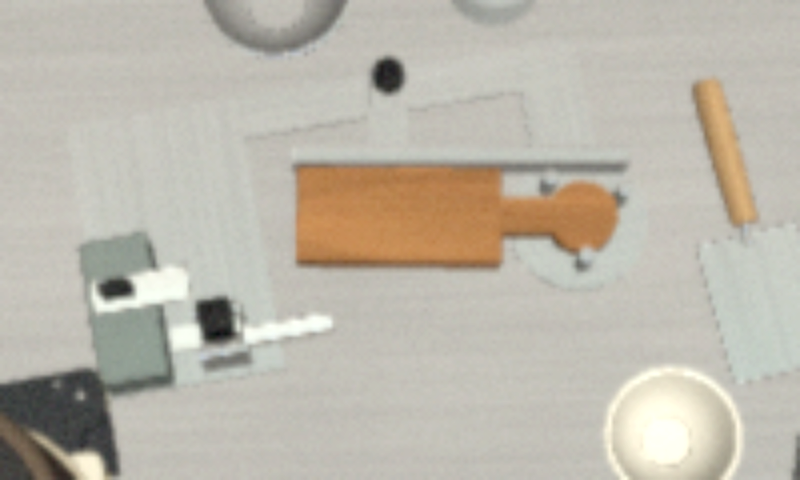

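View pics/scene10.png

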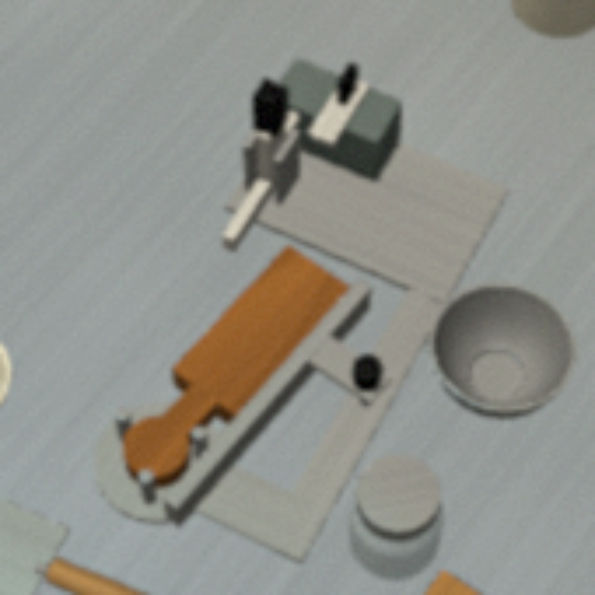

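The pictures show the board lying along the rail, with its top edge at rows 166–168 from column 297 to 500 and the rail at about row 165. The latch blade is down, in its starting position at (290, 328). The tab is off at (140, 287), and the other items haven't moved.

```bash
python3 -c "
from plant import ctrl; print(ctrl.sign_off())"
```

```text
the job is handed in; nothing more can be done
None
```

The slicing station is back in order, and I handed the job in at about 28 s on the robot's clock; no verdict is reported.

- **Tab:** pushed off the latch to its end stop. The last two pushes ran into the stop, so the wrist force reached about 31 N.
- **Latch up:** lifted about 45 mm, until the force jumped to about 18 N with no further travel.
- **Board:** swung round on its knob by pushing 143 mm along it. It met the rail at about 0.18 rad clockwise. I leaned on it with about 10 N for roughly 0.7 s, counting only the readings of 9.5–10 N along the push. The sensor also showed 6–9 N vertically during the lean, probably the fingertips dragging on the board's edge.
- **Latch down:** lowered about 45 mm, until it stopped at about 10 N.

**Last checks:**
- The final top and scene pictures show the board against the rail, its knob among the pins and the latch blade down in front. The tab is off, and the bowl, jar, dish and spatula beside the station are unmoved. I compared nothing beyond that area.
- The gripper was well clear, reading close to zero force.
- Measured from the wrist picture during the lean, rail and board were parallel to within about 0.006 rad. That picture also suggested a gap of up to 1–2 mm at the knob end, about the size of the camera error; the later pictures show no gap.

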